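Press the canister lids shut in order

TASK

Close the three round storage canisters by pressing the raised button in the middle of each lid all the way down with the fingertips, so that it stays down: the shortest canister first, then the middle-height one, then the tallest. Press each lightly and leave the canisters standing where they are, without lifting, shifting or tipping them. Leave the square canister's button raised and everything else undisturbed.

Things in the scene. Friction and masses are not known exactly. Their poses are not given: they have to be found in the camera images.
- short_can: the shortest round storage canister, loose, round, 94 mm across, clear body with fruit pieces inside, white lid; its lid top is 90 mm above its underside; filled mass 0.3 to 0.9 kg. Origin: centre of its underside, z up.
- short_button (a joint): push button on the lid of the shortest round canister, m: 0 raised (as it starts), 0.010 fully down; grows as it is pressed. It slides with about 4 N of friction, has no spring, and stays wherever it is left. Pressed on past fully down, the soft rubber seal under it gives up to 7 mm more (5 N at first, then 2.5 N per mm) and springs back.
- short_top (a point): centre of the flat top of that button (grey disc, 40 mm across, standing in a 47 mm black rubber seal in the middle of the lid): 18 mm above the lid top when raised, 8 mm above it when fully down; moves with the button.
- middle_can: the middle-height round storage canister, loose, round, 94 mm across, clear body with fruit pieces inside, white lid; its lid top is 115 mm above its underside; filled mass 0.3 to 0.9 kg. Origin: centre of its underside, z up.
- middle_button (a joint): push button on the lid of the middle-height round canister, m: 0 raised (as it starts), 0.010 fully down; grows as it is pressed. It slides with about 4 N of friction, has no spring, and stays wherever it is left. Pressed on past fully down, the soft rubber seal under it gives up to 7 mm more (5 N at first, then 2.5 N per mm) and springs back.
- middle_top (a point): centre of the flat top of that button (grey disc, 40 mm across, standing in a 47 mm black rubber seal in the middle of the lid): 18 mm above the lid top when raised, 8 mm above it when fully down; moves with the button.
- tall_can: the tallest round storage canister, loose, round, 94 mm across, clear body with fruit pieces inside, white lid; its lid top is 140 mm above its underside; filled mass 0.3 to 0.9 kg. Origin: centre of its underside, z up.
- tall_button (a joint): push button on the lid of the tallest round canister, m: 0 raised (as it starts), 0.010 fully down; grows as it is pressed. It slides with about 4 N of friction, has no spring, and stays wherever it is left. Pressed on past fully down, the soft rubber seal under it gives up to 7 mm more (5 N at first, then 2.5 N per mm) and springs back.
- tall_top (a point): centre of the flat top of that button (grey disc, 40 mm across, standing in a 47 mm black rubber seal in the middle of the lid): 18 mm above the lid top when raised, 8 mm above it when fully down; moves with the button.
- square_can: square storage canister, loose, 90 by 90 mm, rounded edges, clear body with fruit pieces inside, white lid; its lid top is 105 mm above its underside; a bystander with the same kind of button, raised. Origin: centre of its underside, z up.
- square_button (a joint): button on the square canister's lid, m: 0 raised (as it starts and must stay), 0.010 fully down; same 40 mm disc, 18 mm proud.
- jar: bystander: glass jar with a plain flat steel cap, 74 mm across, 110 mm tall, loose, among the canisters. Origin: centre of its underside.
- beaker: bystander: open steel beaker, 72 mm across the rim, 95 mm tall, loose, among the canisters. Origin: centre of its underside.
- bowl: bystander: open steel bowl, 150 mm across, 60 mm tall, to the right of the canisters. Origin: centre of its underside.
- bottle: bystander: white bottle, 64 mm across, 140 mm tall, to the right of the canisters. Origin: centre of its underside.
- spatula: bystander: spatula lying flat on the bench to the left of the canisters, under 300 mm long and 40 mm high. Origin: at its underside near its middle.
Mind the look-alikes: they are no part of the job. What is shaped like the middle_can but pink or purple is not meant. Leave any red look-alike of the short_can alone.

How it is judged:
By the outcome, as a careful person would: the job done as asked, in the order asked, and still so for the second after the job is handed in, with the robot touching nothing.
It also fails if it takes over 51 s, if anything falls off the work surface, if the arm or the gripper's body presses on something with over 40 N, if the wrist force passes 120 N, or if a joint passes its speed limit or range.

ROBOT

A 6-joint arm with a two-finger parallel gripper is mounted at the origin on the work surface. World frame = base frame: x ahead of the robot, y to its left, z up, the work surface at z = 0. Lengths are in m, angles in rad, forces in N, time in s.
With the tool pointing down it reaches from about 0.375 to 0.975 m from the base axis. Payload 3.8 kg.
Tool frame: the origin (TCP) lies on the centre line of the jaws, within the pads' length; the fingertips stand 17 mm ahead of it and the grasp point (between the pads) lies 2 mm behind it (bot.tip_extent is the distance from the TCP to the fingertips, in m); z points along the fingers, y is the line along which they close (so a half turn about z gives the same grasp; the last joint's range is limited). The gripper opens to 85 mm and grips with 20 to 120 N. Pads are 22 mm wide; open, the fingers measure 114 mm over their backs; the gripper's body (76 mm by 85 mm) begins 54 mm behind the grasp point. The pads swing forward as they close: fully open they stand 13 mm farther back than shut.
Start: joints at [1.068, 0.264, 1.604, -0, 1.274, -0.037], TCP at [0.303, 0.603, 0.248] pointing down, gripper open.
Joint ranges: [-2.63, 2.63], [-0.94, 2.18], [0.31, 2.57], [-1.31, 4.45], [0, 2.66], [-2.55, 2.55]. Speed limits (rad/s): [2.57, 2.57, 3.14, 3.14, 3.14, 3.14].

INTERFACE

Orientations are given as a rotation vector (axis times angle).
In Python, from workcell import readout, read_camera, finish_job, bot gives the robot as it stands.
- The arm moves only by the tool jog_arm, never from a script. Its argument "deltas" is one flat list of numbers, 7 for each row, row after row: the shift along the tool's x, y, z in m, then the turn, a rotation vector about the tool's x, y, z in degrees, then the gripper command: -1 is shut, 1 is fully open, values between are in proportion. A call has 1 to 8 rows; each row is the pose to reach, as a shift and turn from the pose commanded when the call began, along the tool's axes at that moment; what a row does not reach only later rows make up. A row lasts 1/10 s, in which the tool goes at most 50 mm and 8.59 degrees, less where a joint would pass 70% of its speed; a pose out of reach is approached as far as the arm can. A call with a gripper value outside its range is refused whole. The fingers move at their own pace and stop on an object; "squeeze" is the grip in N (left out, the last holds). Time passes only in rows, so rows that repeat a pose let the fingers close. It gives the time, the measured TCP pose, the force, the opening and the grip force at its end, in the units of the state.
- readout.read_state(): the state, without advancing time (a new reading comes with each control period).
- read_camera(name): name is "scene" or "top" or "wrist"; returns a dict with "color" (400x640x3 uint8, blue, green, red), "fx", "fy", "cx", "cy" (pixels), "dist" ([k1, k2, p1, p2, k3] as OpenCV has them; the pictures are not rectified), "origin" and "attitude" of the camera in the world. Camera axes: x right, y down, z forward; pixel columns grow to the right and rows downward; lengths in m; the calibration is good to about 2 mm. A picture is of the moment at which its call begins. There is no depth.
- finish_job(): hands the job in; it is judged then, once.
The state is a dict: "time": time; "q": joint angles; "joint_vel": joint speeds; "joint_torque": joint torques, N m; "tool_pos": TCP position; "tcp_rot": TCP orientation; "wrist_force": force on the tool from outside, world axes, zero at the start; "torque": the same for the moment, N m; "width": opening from 0.0 (shut) to 1.0 (fully open); "grip_force": force on a finger pad.
Only numpy, scipy, OpenCV 4.12 (cv2) and the standard library are available. Lean on these libraries where they do the work, as an engineer would, in place of code of your own. Each camera call takes 0.05 s, during which the arm holds its last target. There are 200 camera calls.

## Working session

There is one attempt and no reset: what is moved stays moved. The work goes in short steps, Python scripts to look and compute and a tool call to move; the robot and the scene stay as the last step left them, time stands still between calls to the robot, and variables do not carry over. Pictures are saved under pics/ and viewed, at most 10 in all, crops included, and the job is handed in when it is done.

Besides the shell and the picture viewer there is one more tool, called after "Call:" as a command line: name --argument value ..., lists and objects as JSON in quotes. jog_arm: Moves the arm, as the interface text tells. Its arguments: {"type":"object","properties":{"deltas":{"type":"array"},"squeeze":{"type":"number"}},"required":["deltas"]}

```bash
mkdir -p pics
cat > h.py <<'E'
import numpy as np, cv2
from workcell import readout, read_camera, finish_job, bot
from scipy.spatial.transform import Rotation as R
def ray(c,u,v):
    K=np.array([[c['fx'],0,c['cx']],[0,c['fy'],c['cy']],[0,0,1.]])
    p=cv2.undistortPoints(np.array([[[u,v]]],float),K,np.array(c['dist'],float))[0,0]
    A=np.array(c['attitude'],float)
    A=A if A.shape==(3,3) else R.from_rotvec(A).as_matrix()
    return np.array(c['origin'],float), A@np.array([p[0],p[1],1])
def onz(c,u,v,z):
    o,d=ray(c,u,v); return o+d*(z-o[2])/d[2]
E
python3 - <<'E'
from h import *
for n in('scene','top'):
    c=read_camera(n); cv2.imwrite(f'pics/{n}0.png',c['color']); print(n,{k:np.round(c[k],3).tolist() for k in c if k!='color'})
s=readout.read_state();print({k:np.round(v,3).tolist() for k,v in s.items()}, bot.tip_extent)
E
```

```text
scene {'fx': 387.15, 'fy': 387.15, 'cx': 326.135, 'cy': 199.538, 'dist': [-0.049, 0.0, 0.0, 0.0, 0.0], 'origin': [1.292, 0.019, 0.896], 'attitude': [-1.741, -1.755, 0.725]}
top {'fx': 446.591, 'fy': 446.591, 'cx': 324.371, 'cy': 199.937, 'dist': [-0.02, 0.0, 0.0, 0.0, 0.0], 'origin': [0.365, 0.009, 1.564], 'attitude': [-2.171, 2.197, -0.085]}
{'time': 0.1, 'q': [1.068, 0.265, 1.605, -0.0, 1.274, -0.037], 'joint_vel': [0.002, -0.001, -0.002, 0.0, 0.003, 0.001], 'joint_torque': [0.001, -51.671, -36.859, 0.0, 0.006, 0.0], 'tool_pos': [0.303, 0.603, 0.247], 'tcp_rot': [-0.725, -3.056, 0.003], 'wrist_force': [0.108, 0.579, 0.161], 'torque': [-0.015, -0.014, 0.026], 'grip_force': 0.0, 'width': 1.004} 0.017
```

View pics/scene0.png

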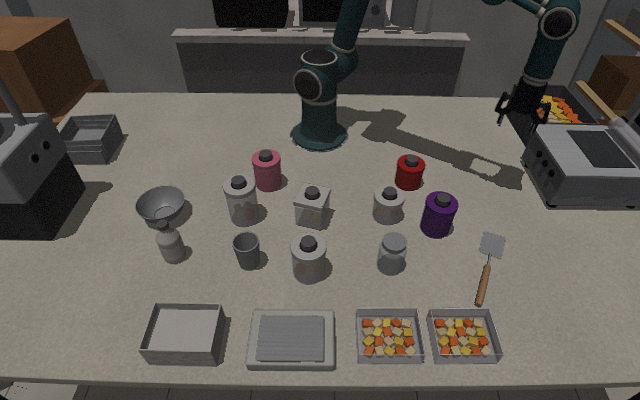

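View pics/top0.png

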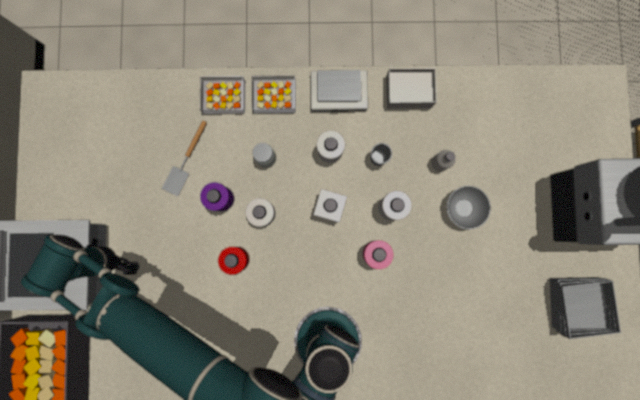

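Candidates, by scene / top pixel:
- White round: (388,204)/(260,213), which looks shortest; (309,258)/(330,146); (241,200)/(396,206).
- Not meant: white square (313,206)/(330,206), red (410,172)/(233,260), purple (439,214)/(215,196), pink (267,169)/(378,254), jar (392,252)/(263,155), beaker (247,250)/(379,155).

Next I triangulate the button tops to rank the heights.

```bash
cat > m.py <<'E'
from h import *
S=read_camera('scene');T=read_camera('top')
def disc(c,u,v,r=20):
    # dark, unsaturated button blob: brighter-than-seal top surface, else all dark
    im=c['color'][v-r:v+r,u-r:u+r]; k=6
    big=cv2.resize(im,None,fx=k,fy=k,interpolation=cv2.INTER_CUBIC)
    g=cv2.cvtColor(big,cv2.COLOR_BGR2GRAY)
    m=((g<125)).astype(np.uint8)
    n,l,st,ce=cv2.connectedComponentsWithStats(m)
    i=l[k*r,k*r]
    return (u-r+(ce[i][0]+.5)/k-.5, v-r+(ce[i][1]+.5)/k-.5, st[i].tolist(), big)
out=[]
for n,s,t in [('A',(389,190),(260,212)),('B',(309,244),(331,145)),('C',(239,182),(397,205)),('sq',(312,193),(330,206))]:
    a=disc(S,*s,16);b=disc(T,*t,16)
    o1,d1=ray(S,a[0],a[1]);o2,d2=ray(T,b[0],b[1])
    k,*_=np.linalg.lstsq(np.c_[d1,-d2],o2-o1,rcond=None)
    p1=o1+k[0]*d1;p2=o2+k[1]*d2
    print(n,np.round(a[:2],1),a[2],np.round(b[:2],1),b[2],'P',np.round((p1+p2)/2,4),'gap',np.round(p1-p2,4))
    for z in(.108,.133,.158): print('   ',z,np.round(onz(S,a[0],a[1],z)[:2],4),np.round(onz(T,b[0],b[1],z)[:2],4))
    out.append(np.vstack([a[3],b[3]]))
cv2.imwrite('pics/crops.png',np.hstack(out))
E
python3 m.py
```

```text
A [389.4 193.1] [50, 72, 99, 89, 6878] [259.1 211.8] [51, 57, 84, 82, 5404] P [0.4398 0.2213 0.0951] gap [-0.     -0.0005 -0.0001]
    0.108 [0.4536 0.2178] [0.4392 0.2197]
    0.133 [0.4802 0.2115] [0.4379 0.216 ]
    0.158 [0.5068 0.2052] [0.4367 0.2124]
B [308.  243.7] [34, 41, 116, 110, 9798] [330.4 144.1] [55, 54, 82, 79, 5196] P [ 0.6581 -0.0164  0.1179] gap [ 0.     -0.0016  0.    ]
    0.108 [ 0.65   -0.0177] [ 0.66   -0.0158]
    0.133 [ 0.6704 -0.0165] [ 0.655  -0.0154]
    0.158 [ 0.6908 -0.0153] [ 0.6499 -0.0149]
C [238.2 182.1] [44, 53, 104, 92, 7416] [396.6 204.8] [55, 54, 84, 86, 5574] P [ 0.4546 -0.2251  0.1457] gap [ 0.0004 -0.0031  0.0005]
    0.108 [ 0.4124 -0.2391] [ 0.4568 -0.2297]
    0.133 [ 0.4403 -0.2309] [ 0.4552 -0.2256]
    0.158 [ 0.4683 -0.2227] [ 0.4536 -0.2215]
sq [311.8 192.8] [46, 51, 104, 89, 7185] [329.9 205.1] [55, 54, 86, 81, 5352] P [ 0.4581 -0.0125  0.1097] gap [ 0.     -0.0015  0.    ]
    0.108 [ 0.4563 -0.0133] [ 0.4582 -0.0117]
    0.133 [ 0.4829 -0.0123] [ 0.4566 -0.0114]
    0.158 [ 0.5094 -0.0112] [ 0.455 -0.011]
```

View pics/crops.png

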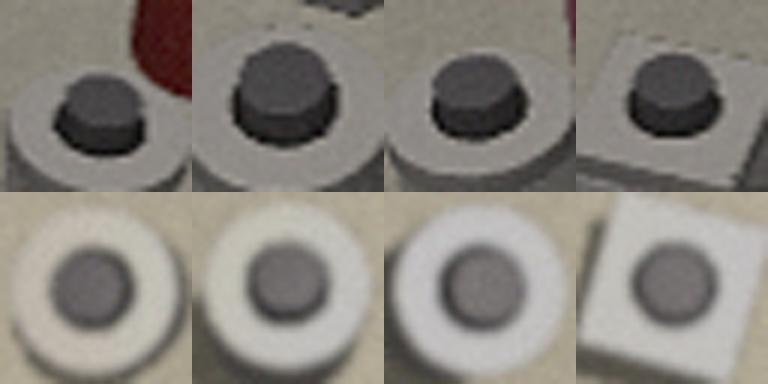

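Heights agree with the descriptions: A is short (0.440, 0.221), B is middle (0.657, -0.016), C is tall (0.4545, -0.224), and the square one is at z ≈ 0.105. In the crops, each one shows a raised grey disc in a black seal on a white lid, round for A, B and C. Now I work out the shifts in tool axes.

```bash
cat > d.py <<'E'
from h import *
import sys
s=readout.read_state();M=R.from_rotvec(s['tcp_rot']).as_matrix()
print('tcp',np.round(s['tool_pos'],4),'rot',np.round(s['tcp_rot'],3),'F',np.round(s['wrist_force'],2),'w',round(s['width'],3),'t',s['time'])
print('tilt z axis',np.round(M[:,2],4))
if len(sys.argv)>3: print('delta mm',np.round(M.T@(np.array(sys.argv[1:4],float)-s['tool_pos'])*1000,1))
E
python3 d.py 0.440 0.221 0.185
```

```text
tcp [0.3029 0.6027 0.2474] rot [-7.250e-01 -3.056e+00  2.000e-03] F [ 0.21  0.43 -0.05] w 1.0 t 0.2
tilt z axis [-7.0e-04 -1.3e-03 -1.0e+00]
delta mm [-293.9 -279.4   62.8]
```

Call:
jog_arm --deltas '[-0.025,-0.024,0,0,0,0,-1,-0.055,-0.052,0,0,0,0,-1,-0.088,-0.084,0,0,0,0,-1,-0.12,-0.114,0,0,0,0,-1,-0.153,-0.146,0,0,0,0,-1,-0.186,-0.177,0,0,0,0,-1,-0.218,-0.207,0,0,0,0,-1,-0.25,-0.238,0,0,0,0,-1]'

```text
time: 1.0
tool_pos: [0.4198, 0.2764, 0.2483]
tcp_rot: [0.725, 3.057, 0.0]
wrist_force: [1.4, -0.8, 0.4]
width: 0.003
grip_force: 0.0
```

Call:
jog_arm --deltas '[-0.022,-0.02,0.01,0,0,0,-1,-0.037,-0.034,0.025,0,0,0,-1,-0.044,-0.041,0.045,0,0,0,-1,-0.044,-0.041,0.055,0,0,0,-1,-0.044,-0.041,0.055,0,0,0,-1]'

```text
time: 1.5
tool_pos: [0.4392, 0.2213, 0.1914]
tcp_rot: [-0.725, -3.053, 0.003]
wrist_force: [-1.0, -0.2, 0.1]
width: -0.0
grip_force: 0.0
```

```bash
python3 d.py 0.440 0.221 0.130
python3 - <<'E'
from h import *
c=read_camera('wrist'); w=c['color']; s=readout.read_state()
K=np.array([[c['fx'],0,c['cx']],[0,c['fy'],c['cy']],[0,0,1.]])
A=R.from_rotvec(c['attitude']).as_matrix()
def pr(p): return cv2.projectPoints(np.array([p],float),R.from_matrix(A.T).as_rotvec(),-A.T@np.array(c['origin']),K,np.array(c['dist'],float))[0][0,0]
print('btn est',pr([.440,.221,.108]),'tip',pr(np.array(s['tool_pos'])-[0,0,.017]))
cv2.imwrite('pics/w1.png',w)
E
```

```text
tcp [0.4392 0.2213 0.1914] rot [-7.250e-01 -3.053e+00  3.000e-03] F [-1.   -0.24  0.08] w -0.0 t 1.5
tilt z axis [-0.0036 -0.0012 -1.    ]
delta mm [-1.   0.3 61.4]
btn est [318.90753354 215.89635109] tip [320.54053478 259.90305683]
```

View pics/w1.png

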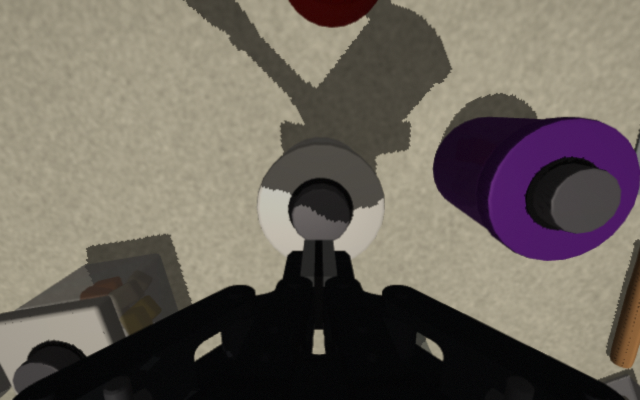

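The wrist view shows the grey disc centred at about (320,213) against a predicted (319,216), so I'm aligned to within 2 mm. Going down.

Call:
jog_arm --deltas '[-0.001,0,0.02,0,0,0,-1,-0.001,0,0.04,0,0,0,-1,-0.001,0,0.052,0,0,0,-1,-0.001,0,0.06,0,0,0,-1,-0.001,0,0.06,0,0,0,-1,-0.001,0,0.06,0,0,0,-1]'

```text
time: 2.15
tool_pos: [0.4419, 0.2218, 0.1339]
tcp_rot: [0.724, 3.056, 0.001]
wrist_force: [-0.7, 0.1, -0.3]
width: 0.003
grip_force: 0.0
```

Call:
jog_arm --deltas '[0,0,0.002,0,0,0,-1,0,0,0.004,0,0,0,-1,0,0,0.006,0,0,0,-1,0,0,0.008,0,0,0,-1,0,0,0.008,0,0,0,-1]'

```text
time: 2.65
tool_pos: [0.4414, 0.2213, 0.1251]
tcp_rot: [-0.725, -3.057, 0.0]
wrist_force: [0.6, 0.8, 1.0]
width: 0.001
grip_force: 0.0
```

Call:
jog_arm --deltas '[0,0,0.001,0,0,0,-1,0,0,0.002,0,0,0,-1,0,0,0.003,0,0,0,-1,0,0,0.004,0,0,0,-1,0,0,0.005,0,0,0,-1,0,0,0.006,0,0,0,-1]'

```text
time: 3.25
tool_pos: [0.4415, 0.2213, 0.1193]
tcp_rot: [0.725, 3.057, 0.0]
wrist_force: [-0.4, -1.0, 3.0]
width: 0.002
grip_force: 2.0
```

Call:
jog_arm --deltas '[0,0,0.001,0,0,0,-1,0,0,0.002,0,0,0,-1,0,0,0.003,0,0,0,-1,0,0,0.004,0,0,0,-1,0,0,0.004,0,0,0,-1]'

```text
time: 3.75
tool_pos: [0.4415, 0.2213, 0.1151]
tcp_rot: [0.725, 3.057, 0.0]
wrist_force: [-0.0, -0.2, 2.3]
width: -0.002
grip_force: 1.1
```

Call:
jog_arm --deltas '[0,0,0.001,0,0,0,-1,0,0,0.002,0,0,0,-1,0,0,0.002,0,0,0,-1]'

```text
time: 4.05
tool_pos: [0.4415, 0.2213, 0.1137]
tcp_rot: [0.725, 3.057, -0.0]
wrist_force: [-2.4, -1.4, 7.6]
width: 0.002
grip_force: 3.9
```

Call:
jog_arm --deltas '[0,0,0.001,0,0,0,-1,0,0,0.0015,0,0,0,-1,0,0,0.0015,0,0,0,-1]'

```text
time: 4.35
tool_pos: [0.4416, 0.2214, 0.1127]
tcp_rot: [0.725, 3.057, -0.0]
wrist_force: [-2.9, -1.2, 10.2]
width: -0.003
grip_force: 5.1
```

Force is about 10 N, roughly 2 mm into the seal, so the button is fully down. Retreating straight up.

Call:
jog_arm --deltas '[0,0,-0.005,0,0,0,-1,0,0,-0.02,0,0,0,-1,0,0,-0.05,0,0,0,-1,0,0,-0.09,0,0,0,-1,0,0,-0.11,0,0,0,-1,0,0,-0.11,0,0,0,-1]'

```text
time: 4.95
tool_pos: [0.4437, 0.2224, 0.2253]
tcp_rot: [0.724, 3.051, 0.007]
wrist_force: [0.6, -0.3, -0.2]
width: -0.002
grip_force: 0.0
```

```bash
python3 d.py 0.6565 -0.016 0.222; python3 m.py | grep -v '^ '
```

```text
tcp [0.4437 0.2224 0.2253] rot [0.724 3.051 0.007] F [ 0.65 -0.27 -0.24] w -0.002 t 4.95
tilt z axis [ 0.0066  0.0031 -1.    ]
delta mm [-297.2 -117.4    4. ]
A [391.9 186.8] [0, 0, 192, 192, 21303] [255.3 213.2] [0, 0, 192, 192, 24790] P [0.4343 0.2285 0.1163] gap [-0.0004 -0.0046 -0.0007]
B [308.  243.7] [35, 41, 115, 110, 9696] [330.3 144.2] [55, 54, 82, 79, 5153] P [ 0.658  -0.0164  0.1177] gap [ 0.     -0.0016  0.    ]
C [238.2 182.1] [44, 53, 104, 92, 7343] [396.5 204.8] [55, 55, 83, 85, 5512] P [ 0.4546 -0.2251  0.1456] gap [ 0.0004 -0.0031  0.0005]
sq [311.8 192.8] [46, 52, 104, 88, 7129] [329.9 205.2] [56, 54, 85, 81, 5343] P [ 0.4581 -0.0125  0.1096] gap [ 0.     -0.0015  0.    ]
```

Call:
jog_arm --deltas '[-0.03,-0.012,0,0,0,0,-1,-0.07,-0.028,0,0,0,0,-1,-0.112,-0.044,0,0,0,0,-1,-0.154,-0.061,0,0,0,0,-1,-0.196,-0.077,0,0,0,0,-1,-0.238,-0.094,0,0,0,0,-1,-0.274,-0.108,0,0,0,0,-1,-0.297,-0.117,0,0,0,0,-1]'

```text
time: 5.85
tool_pos: [0.6543, -0.019, 0.2182]
tcp_rot: [-0.727, -3.052, 0.002]
wrist_force: [-0.0, 0.8, 0.3]
width: 0.001
grip_force: 0.0
```

Call:
jog_arm --deltas '[0,0,0,0,0,0,-1,0,0,0,0,0,0,-1,0,0,0,0,0,0,-1]'

```text
time: 6.15
tool_pos: [0.6528, -0.0158, 0.22]
tcp_rot: [-0.724, -3.054, 0.0]
wrist_force: [0.5, -0.3, -0.8]
width: 0.0
grip_force: 0.0
```

```bash
python3 d.py 0.6565 -0.016 0.158
python3 - <<'E'
from h import *
c=read_camera('top'); o=read_camera('scene')
a=cv2.resize(c['color'][110:260,200:430],None,fx=2,fy=2); b=cv2.resize(o['color'][170:230,350:430],None,fx=5,fy=5)
cv2.imwrite('pics/chk.png',np.hstack([a[:300,:400],b[:300,:400]]))
E
```

```text
tcp [ 0.6528 -0.0158  0.22  ] rot [-0.724 -3.054  0.   ] F [ 0.51 -0.27 -0.79] w 0.0 t 6.15
tilt z axis [-3.2e-03  6.0e-04 -1.0e+00]
delta mm [-3.6  1.5 62. ]
```

View pics/chk.png

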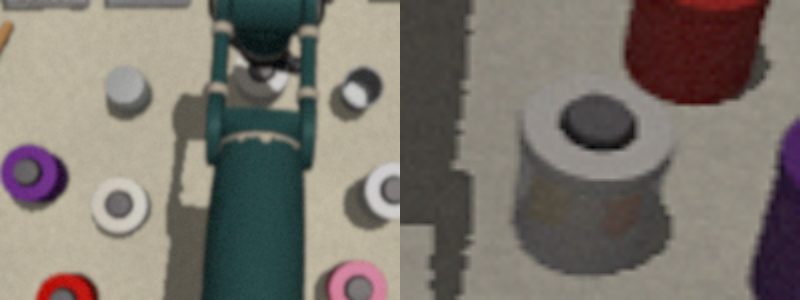

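The short button now sits visibly lower (scene crop) and its canister hasn't moved. On to the middle one.

Call:
jog_arm --deltas '[-0.003,0.001,0.02,0,0,0,-1,-0.0035,0.0015,0.04,0,0,0,-1,-0.0035,0.0015,0.055,0,0,0,-1,-0.0035,0.0015,0.06,0,0,0,-1,-0.0035,0.0015,0.062,0,0,0,-1,-0.0035,0.0015,0.064,0,0,0,-1,-0.0035,0.0015,0.066,0,0,0,-1,-0.0035,0.0015,0.068,0,0,0,-1]'

```text
time: 7.05
tool_pos: [0.6587, -0.0169, 0.1547]
tcp_rot: [0.725, 3.055, 0.0]
wrist_force: [-0.1, -0.1, 0.5]
width: -0.0
grip_force: 0.0
```

Call:
jog_arm --deltas '[0,0,0.001,0,0,0,-1,0,0,0.002,0,0,0,-1,0,0,0.003,0,0,0,-1,0,0,0.004,0,0,0,-1,0,0,0.005,0,0,0,-1,0,0,0.006,0,0,0,-1,0,0,0.007,0,0,0,-1,0,0,0.007,0,0,0,-1]'

```text
time: 7.85
tool_pos: [0.6581, -0.0169, 0.1469]
tcp_rot: [0.725, 3.057, -0.0]
wrist_force: [-0.9, 0.3, 3.6]
width: -0.001
grip_force: 1.8
```

Call:
jog_arm --deltas '[0,0,0.001,0,0,0,-1,0,0,0.002,0,0,0,-1,0,0,0.003,0,0,0,-1,0,0,0.004,0,0,0,-1,0,0,0.005,0,0,0,-1,0,0,0.006,0,0,0,-1,0,0,0.007,0,0,0,-1,0,0,0.007,0,0,0,-1]'

```text
time: 8.65
tool_pos: [0.6581, -0.0169, 0.1399]
tcp_rot: [0.725, 3.057, -0.0]
wrist_force: [-2.3, 0.1, 4.9]
width: 0.002
grip_force: 2.5
```

Call:
jog_arm --deltas '[0,0,0.001,0,0,0,-1,0,0,0.0015,0,0,0,-1,0,0,0.0015,0,0,0,-1]'

```text
time: 8.95
tool_pos: [0.6582, -0.0169, 0.139]
tcp_rot: [0.725, 3.056, 0.0]
wrist_force: [-2.4, 0.5, 6.9]
width: -0.003
grip_force: 3.6
```

Call:
jog_arm --deltas '[0,0,0.001,0,0,0,-1,0,0,0.0015,0,0,0,-1,0,0,0.0015,0,0,0,-1]'

```text
time: 9.25
tool_pos: [0.6582, -0.0169, 0.1381]
tcp_rot: [0.725, 3.056, 0.0]
wrist_force: [-3.9, 0.8, 9.7]
width: -0.001
grip_force: 4.8
```

Call:
jog_arm --deltas '[0,0,-0.005,0,0,0,-1,0,0,-0.02,0,0,0,-1,0,0,-0.05,0,0,0,-1,0,0,-0.09,0,0,0,-1,0,0,-0.11,0,0,0,-1,0,0,-0.11,0,0,0,-1,0,0,-0.11,0,0,0,-1]'

```text
time: 9.95
tool_pos: [0.6581, -0.0168, 0.247]
tcp_rot: [0.725, 3.056, 0.0]
wrist_force: [-0.6, 0.2, -0.7]
width: -0.001
grip_force: 0.0
```

```bash
python3 d.py 0.4545 -0.224 0.245
```

```text
tcp [ 0.6581 -0.0168  0.247 ] rot [0.725 3.056 0.   ] F [-0.59  0.17 -0.72] w -0.001 t 9.95
tilt z axis [ 6.e-04 -0.e+00 -1.e+00]
delta mm [  88.8 -276.6    1.8]
```

Call:
jog_arm --deltas '[0.009,-0.028,0,0,0,0,-1,0.02,-0.062,0,0,0,0,-1,0.032,-0.1,0,0,0,0,-1,0.045,-0.14,0,0,0,0,-1,0.058,-0.18,0,0,0,0,-1,0.071,-0.22,0,0,0,0,-1,0.082,-0.255,0,0,0,0,-1,0.089,-0.277,0,0,0,0,-1]'

```text
time: 10.75
tool_pos: [0.4509, -0.2251, 0.2441]
tcp_rot: [-0.726, -3.052, -0.001]
wrist_force: [0.1, -0.9, -0.2]
width: -0.001
grip_force: 0.0
```

Call:
jog_arm --deltas '[0,0,0,0,0,0,-1,0,0,0,0,0,0,-1,0,0,0,0,0,0,-1]'

```text
time: 11.05
tool_pos: [0.4542, -0.2235, 0.2457]
tcp_rot: [-0.724, -3.055, -0.002]
wrist_force: [1.4, 0.6, -0.1]
width: 0.001
grip_force: 0.0
```

```bash
python3 d.py 0.4545 -0.224 0.180
python3 - <<'E'
from h import *
c=read_camera('wrist'); o=read_camera('scene')
K=np.array([[c['fx'],0,c['cx']],[0,c['fy'],c['cy']],[0,0,1.]])
A=R.from_rotvec(c['attitude']).as_matrix()
print(cv2.projectPoints(np.array([[.4545,-.224,.158]]),R.from_matrix(A.T).as_rotvec(),-A.T@np.array(c['origin']),K,np.array(c['dist'],float))[0])
cv2.imwrite('pics/w3.png',np.hstack([c['color'][100:400,120:520],cv2.resize(o['color'][222:297,260:360],None,fx=4,fy=4)]))
E
```

```text
tcp [ 0.4542 -0.2235  0.2457] rot [-7.240e-01 -3.055e+00 -2.000e-03] F [ 1.36  0.6  -0.15] w 0.001 t 11.05
tilt z axis [-0.0013  0.0013 -1.    ]
delta mm [-0.6 -0.3 65.7]
[[[317.83829086 213.21557406]]]
```

View pics/w3.png

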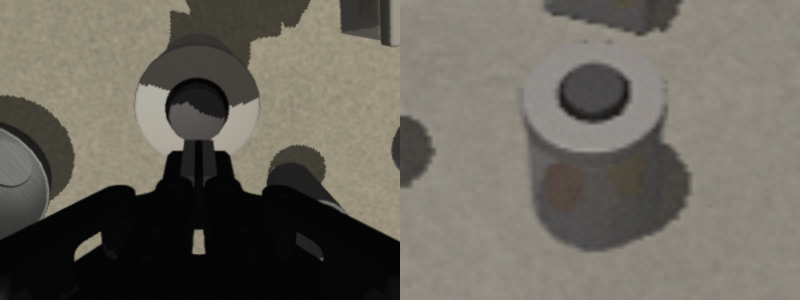

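The middle button is down and its can is upright. The tall button's disc is at about (317,212) against a predicted (318,213), so I'm aligned and going down.

Call:
jog_arm --deltas '[0,0,0.02,0,0,0,-1,0,0,0.04,0,0,0,-1,0,0,0.055,0,0,0,-1,0,0,0.061,0,0,0,-1,0,0,0.063,0,0,0,-1,0,0,0.065,0,0,0,-1,0,0,0.067,0,0,0,-1,0,0,0.068,0,0,0,-1]'

```text
time: 11.95
tool_pos: [0.4545, -0.2246, 0.1794]
tcp_rot: [0.725, 3.056, -0.001]
wrist_force: [-1.0, -0.2, -0.2]
width: 0.002
grip_force: 0.0
```

Call:
jog_arm --deltas '[0,0,0.001,0,0,0,-1,0,0,0.002,0,0,0,-1,0,0,0.003,0,0,0,-1,0,0,0.004,0,0,0,-1,0,0,0.005,0,0,0,-1,0,0,0.006,0,0,0,-1,0,0,0.007,0,0,0,-1,0,0,0.007,0,0,0,-1]'

```text
time: 12.75
tool_pos: [0.4542, -0.2244, 0.1719]
tcp_rot: [0.725, 3.057, -0.0]
wrist_force: [-0.2, 0.4, 3.3]
width: 0.002
grip_force: 1.7
```

Call:
jog_arm --deltas '[0,0,0.001,0,0,0,-1,0,0,0.002,0,0,0,-1,0,0,0.003,0,0,0,-1,0,0,0.004,0,0,0,-1,0,0,0.005,0,0,0,-1,0,0,0.006,0,0,0,-1,0,0,0.007,0,0,0,-1,0,0,0.0075,0,0,0,-1]'

```text
time: 13.55
tool_pos: [0.4542, -0.2244, 0.1644]
tcp_rot: [0.725, 3.057, -0.0]
wrist_force: [-1.1, 0.5, 5.9]
width: -0.003
grip_force: 3.1
```

Call:
jog_arm --deltas '[0,0,0.001,0,0,0,-1,0,0,0.0015,0,0,0,-1,0,0,0.0015,0,0,0,-1]'

```text
time: 13.85
tool_pos: [0.4542, -0.2244, 0.1635]
tcp_rot: [0.725, 3.057, -0.0]
wrist_force: [-2.4, 1.0, 9.0]
width: -0.006
grip_force: 4.2
```

Call:
jog_arm --deltas '[0,0,0.0005,0,0,0,-1,0,0,0.0005,0,0,0,-1]'

```text
time: 14.05
tool_pos: [0.4543, -0.2244, 0.1632]
tcp_rot: [0.725, 3.056, -0.0]
wrist_force: [-3.0, 1.2, 9.9]
width: -0.003
grip_force: 4.6
```

Call:
jog_arm --deltas '[0,0,-0.005,0,0,0,-1,0,0,-0.02,0,0,0,-1,0,0,-0.05,0,0,0,-1,0,0,-0.09,0,0,0,-1,0,0,-0.13,0,0,0,-1,0,0,-0.15,0,0,0,-1,0,0,-0.15,0,0,0,-1,0,0,-0.15,0,0,0,-1]'

```text
time: 14.85
tool_pos: [0.4541, -0.2243, 0.3124]
tcp_rot: [0.725, 3.056, -0.0]
wrist_force: [-0.2, -0.3, -0.5]
width: 0.0
grip_force: 0.0
```

Run:
```python
from h import *
o=read_camera('scene')['color']
cv2.imwrite('pics/f.png',cv2.resize(o[130:310,190:470],None,fx=2.8,fy=2.8,interpolation=cv2.INTER_CUBIC))
```

```text
(no output)
```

View pics/f.png

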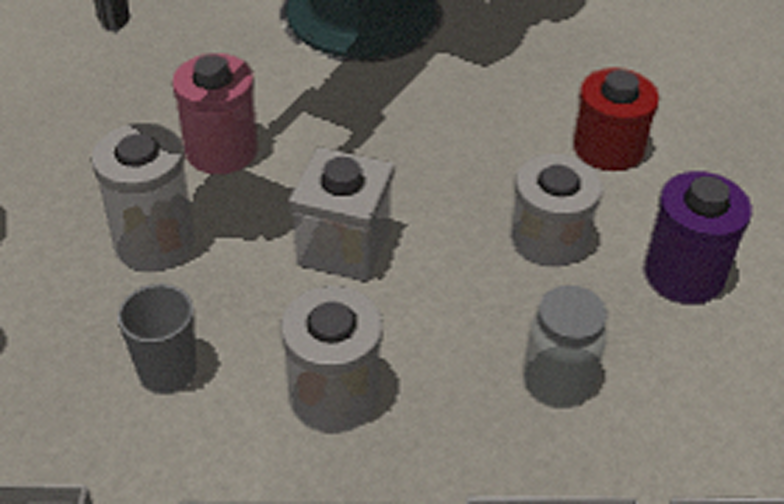

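All three round white canisters, at crop pixels (558,180), (331,322) and (137,150), have their buttons down. The square, pink, purple and red ones are still raised, and everything is standing in place.

```bash
python3 -c "
from h import *
print(finish_job())"
```

```text
the job is handed in; nothing more can be done
None
```

I pressed the short, middle and tall canister buttons fully down in that order (about 10 N each), the final picture shows all three staying down and nothing else visibly moved, and I handed the job in at about 15 s.

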